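Free the stuck lid of a shoe-cream jar

TASK

The lid of the square glass jar standing in the wooden block has stuck. Grip it firmly, but without crushing it, break it loose with a short hard twist counter-clockwise, and turn it on until it is free; then lift it off gently, without pulling the jar up in its well, and set the lid down right way up inside the shallow valet tray. Leave the jar in the block and everything else where it is.

Things in the scene. Friction and masses are not known exactly. Their poses are not given: they have to be found in the camera images.
- lid: Round steel lid, ribbed round its lower edge, 52 mm across, 24 mm tall, 60 g, on the square jar. Origin: centre of its underside; z up through its flat top. Lug lid: opens counter-clockwise seen from above (its yaw grows). Shut, its yaw equals the jar's. Lifts off when turned 0.95 to 1.4 rad from shut (1.18 is best), meets a stop near 1.45. Turned less, its lugs still hold the jar.
- lid_grip (a point): On the lid's axis, 21 mm above its underside: TCP here, tool down, the fingertips clear the jar's shoulder. The lid is stuck for the first 0.2 rad: breaking it takes about 1 N m; a grip under about 30 N a pad slips, 50 to 70 N holds, over 90 N crushes it (rule: 200 N, all fingers added). The torque falls away as it breaks; it pops up 2 mm and then turns easily.
- jar: Square green glass jar, 56 x 56 mm, 50 mm tall to its shoulder, 0.3 to 0.5 kg, loose in the block's square well (1 mm play each side, 22 mm deep), which stops it turning. Origin: centre of its underside, z up, x and y square to its sides. It must not be raised more than 8 mm.
- jar_neck (a point): Top of the jar's round neck, on its axis, 62 mm above the jar's underside (a rubber pad stands up to 4 mm above it); the shut lid's underside is 10 mm below this point. A lid that is free weighs 0.6 N in a pull; one still held by its lugs drags the jar's weight, 3 N or more.
- caddy: Heavy fixed wooden block 90 x 200 x 30 mm (x, y, z), origin at the centre of its underside. Square well for the jar centred at y = -45 mm in its frame, its floor 8 mm above the table; round well at y = +60 mm holding the dauber.
- tray: Fixed shallow square valet tray of dark wood with a cork floor, 140 x 140 mm outside, walls 4 mm thick and 14 mm high; origin at the centre of its underside, inner floor about 4 mm (5 at most) above it.
- dauber: Small turned wooden dauber, 27 mm across, 62 mm tall, standing in the block's round well. Leave alone.
- shoe_brush: Shoe brush 150 x 50 x 42 mm at the back of the table. Leave alone.
- round_jar: Round shut jar, 60 mm across, 60 mm tall, at the back. Not the stuck one: leave alone.
- spray: Spray can 52 mm across, 170 mm tall, at the back. Leave alone.
- polish_tin: Flat round polish tin, 70 mm across, 24 mm tall, near the robot. Leave alone.
- shoe_tree: Wooden shoe tree about 220 mm long, 36 mm tall, on the left. Leave alone.
- shoehorn: Grey plastic shoehorn, about 255 mm long, 48 mm wide, on the right. Leave alone.
Mind the look-alikes: they are no part of the job. There is more than one size of the lid; the job needs the smaller. What is shaped like the jar but yellow is not meant.

How it is judged:
By the outcome, as a careful person would: the job done as asked, in the order asked, and still so for the second after the job is handed in, with the robot touching nothing.
It also fails if it takes over 51 s, if anything falls off the work surface, if the arm or the gripper's body presses on something with over 40 N, if the wrist force passes 120 N, or if a joint passes its speed limit or range.

ROBOT

A 7-joint arm with a two-finger parallel gripper is mounted at the origin on the work surface. World frame = base frame: x ahead of the robot, y to its left, z up, the work surface at z = 0. Lengths are in mm, angles in rad, forces in N, time in s.
With the tool pointing down it reaches from about 400 to 875 mm from the base axis. Payload 4.4 kg.
Tool frame: the origin (TCP) lies between the finger pads, 19 mm behind the fingertips; this is the grasp point; z points along the fingers, y is the line along which they close (so a half turn about z gives the same grasp; the last joint's range is limited). The gripper opens to 85 mm and grips with 20 to 120 N. Pads are 22 mm wide; open, the fingers measure 114 mm over their backs; the gripper's body (76 mm by 85 mm) begins 54 mm behind the grasp point. The pads swing forward as they close: fully open they stand 13 mm farther back than shut.
Start: joints at [1.195, 0.628, 0.038, 1.517, -0.027, 0.996, -0.02], TCP at [198.191, -619.062, 250.013] pointing down, gripper open.
Joint ranges: [-3.06, 3.06], [-0.37, 2.12], [-1.25, 1.32], [0.18, 2.47], [-1.1, 4.24], [0.23, 1.98], [-2.94, 2.94]. Speed limits (rad/s): [2.57, 2.57, 3.14, 3.14, 3.14, 3.14, 3.14].

INTERFACE

Orientations are given as [roll, pitch, yaw] about the fixed x, y, z axes, in that order (R = Rz(yaw) Ry(pitch) Rx(roll)).
In Python, from cell import ctrl gives the robot as it stands.
- The arm moves only by the tool carry_out, never from a script. Its argument "deltas" is one flat list of numbers, 7 for each row, row after row: the turn, a rotation vector about the tool's x, y, z in degrees, then the shift along the tool's x, y, z in m, then the closure, from -1 (fully open) to 1 (shut). In form: [wx, wy, wz, dx, dy, dz, claw, wx, wy, wz, dx, dy, dz, claw, ...]. A call has 1 to 12 rows; each row shifts and turns the commanded pose from where the row before left it, along the tool's axes as they then stand; what a row does not reach is not made up. A row lasts 1/8 s, in which the tool goes at most 62.5 mm and 10.7 degrees, less where a joint would pass 70% of its speed; a pose out of reach is approached as far as the arm can. A call with a gripper value outside its range is refused whole. The fingers move at their own pace and stop on an object; the grip force is fixed at half the most. Time passes only in rows, so rows that do not move let the fingers close. It gives the time, the measured TCP pose, the force, the opening and the grip force at its end, in the units of the state.
- ctrl.read_state(): the state, without advancing time (a new reading comes with each control period).
- ctrl.get_image(name): name is "scene" or "side" or "wrist"; returns the picture (384x512x3 uint8, red, green, blue); there is no depth.
- ctrl.calibration(name): a dict with "mtx" (3x3 intrinsics, pixels), "distortion" ([k1, k2, p1, p2, k3] as OpenCV has them; the pictures are not rectified), "R" (3x3) and "t" (3): a world point X has camera coordinates R X + t. Camera axes: x right, y down, z forward; pixel columns grow to the right and rows downward; lengths in mm; the calibration is good to about 2 mm. A picture is of the moment at which its call begins: read the wrist's pose just before it. calibration takes no time and is no camera call; for the wrist camera it gives the pose at the moment of the call.
- ctrl.finish_job(): hands the job in; it is judged then, once.
The state is a dict: "clock": time; "qpos": joint angles; "qd": joint speeds; "tau": joint torques, N m; "eef_pos": TCP position; "tool_rot": TCP orientation; "force": force on the tool from outside, world axes, zero at the start; "torque": the same for the moment, N m; "width": finger opening in mm; "gripper_force": force on a finger pad.
Only numpy, scipy, OpenCV 4.12 (cv2) and the standard library are available. Lean on these libraries where they do the work, as an engineer would, in place of code of your own. Each camera call takes 0.05 s, during which the arm holds its last target. There are 200 camera calls.

## Working session

There is one attempt and no reset: what is moved stays moved. The work goes in short steps, Python scripts to look and compute and a tool call to move; the robot and the scene stay as the last step left them, time stands still between calls to the robot, and variables do not carry over. Pictures are saved under pics/ and viewed, at most 10 in all, crops included, and the job is handed in when it is done.

Besides the shell and the picture viewer there is one more tool, called after ">>>" as a command line: name --argument value ..., lists and objects as JSON in quotes. carry_out: Moves the arm, as the interface text tells. Its arguments: {"type":"object","properties":{"deltas":{"type":"array"}},"required":["deltas"]}

```bash
mkdir -p pics; python3 - <<'E'
from cell import ctrl
import cv2,numpy as np
for n in("scene","side"):
    im=ctrl.get_image(n);cv2.imwrite(f"pics/{n}0.png",im[:,:,::-1]);c=ctrl.calibration(n);print(n,np.round(c["mtx"],1).tolist(),np.round(c["R"],3).tolist(),np.round(c["t"],1),c["distortion"])
print(ctrl.read_state())
E
```

```text
scene [[435.0, 0.0, 254.9], [0.0, 435.0, 195.8], [0.0, 0.0, 1.0]] [[-0.327, 0.945, -0.006], [0.732, 0.249, -0.635], [-0.598, -0.212, -0.773]] [ 180.6 -355.1 1522.9] [0.04513363 0.         0.         0.         0.        ]
side [[441.7, 0.0, 249.0], [0.0, 441.7, 190.4], [0.0, 0.0, 1.0]] [[-0.969, -0.246, -0.003], [-0.166, 0.663, -0.73], [0.182, -0.707, -0.684]] [ 517.6  159.6 1379.9] [-0.16585817  0.          0.          0.          0.        ]
{'clock': 0.1, 'qpos': array([ 1.19519082,  0.62931053,  0.03845099,  1.51824917, -0.02697479,
        0.99631917, -0.0199958 ]), 'qd': array([ 0.00020441, -0.00090058,  0.00035775, -0.00258774,  0.00110051,
       -0.00092127,  0.00048779]), 'tau': array([ 2.64298193e-03, -5.64531076e+01,  1.23003747e+00, -1.93973672e+01,
        1.12192726e-02,  5.40195193e-03,  3.46797390e-05]), 'eef_pos': array([ 198.02569026, -618.54504532,  249.15030048]), 'tool_rot': array([-3.13982521e+00,  4.55390444e-05,  3.09818839e-01]), 'force': array([-0.5507231 ,  0.25981589, -0.79762352]), 'torque': array([ 0.02535571, -0.0052766 , -0.03194794]), 'gripper_force': 0.0, 'width': 85.27206861432967}
```

View pics/scene0.png

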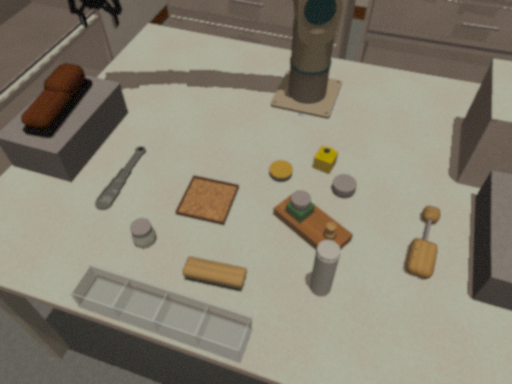

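View pics/side0.png

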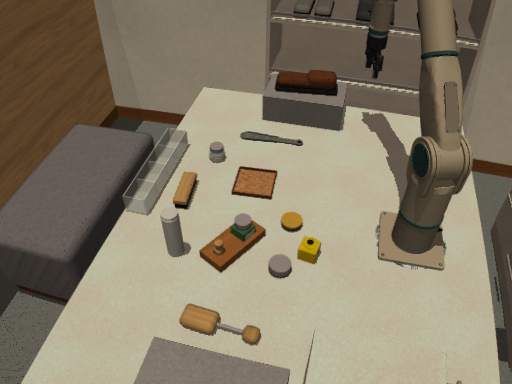

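Candidates for the lid are the grey lid on the green jar, scene (300,200) / side (243,221), and a larger loose grey lid, scene (344,185) / side (280,266). There is also the round jar at scene (142,230) and the yellow jar at scene (326,158). I choose the one on the green jar in the block and check it in a crop.

```bash
cat > h.py <<'E'
from cell import ctrl
import cv2,numpy as np
def ray(c,uv):
    p=cv2.undistortPoints(np.array(uv,float).reshape(-1,1,2),np.array(c["mtx"]),np.array(c["distortion"])).reshape(-1,2)
    R=np.array(c["R"]);t=np.array(c["t"]);d=np.c_[p,np.ones(len(p))]@R
    return -R.T@t,d
def onz(c,uv,z):
    o,d=ray(c,uv);return o+d*((z-o[2])/d[:,2])[:,None]
def tri(c1,u1,c2,u2):
    o1,d1=ray(c1,[u1]);o2,d2=ray(c2,[u2]);A=np.c_[d1[0],-d2[0]]
    s=np.linalg.lstsq(A,o2-o1,rcond=None)[0];a,b=o1+s[0]*d1[0],o2+s[1]*d2[0]
    return (a+b)/2,np.linalg.norm(a-b)
E
python3 - <<'E'
from h import *
S=cv2.imread("pics/scene0.png");D=cv2.imread("pics/side0.png")
a=cv2.resize(S[165:255,255:365],None,fx=7,fy=6,interpolation=cv2.INTER_CUBIC)
a=cv2.resize(S[175:255,260:360],(500,400),interpolation=cv2.INTER_CUBIC)
b=cv2.resize(D[200:280,190:250+40],(300*5//3,400),interpolation=cv2.INTER_CUBIC)
cv2.imwrite("pics/crop0.png",cv2.resize(np.vstack([a,b]),(375,600)) if 0 else np.hstack([a[:,:400],b[:,:400]]))
for n,I,roi in(("scene",S,(255,365,165,255)),("side",D,(190,290,200,280))):
    c=ctrl.calibration(n);h=cv2.cvtColor(I,cv2.COLOR_BGR2HSV).astype(int)
    x0,x1,y0,y1=roi
    def comps(m,lab):
        m=m.astype(np.uint8);k=np.zeros_like(m);k[y0:y1,x0:x1]=m[y0:y1,x0:x1]
        N,l,st,ce=cv2.connectedComponentsWithStats(k)
        for i in range(1,N):
            if st[i,4]>40:print(n,lab,st[i],ce[i].round(1))
        return l,st
    comps((h[...,0]>35)&(h[...,0]<95)&(h[...,1]>70),"green")
    comps((h[...,1]<60)&(h[...,2]<190),"grey")
    l,st=comps((h[...,0]<18)&(h[...,1]>120),"wood")
# tray corners
for n,I,roi in(("scene",S,(170,245,170,230)),("side",D,(225,285,160,205))):
    c=ctrl.calibration(n);h=cv2.cvtColor(I,cv2.COLOR_BGR2HSV).astype(int);x0,x1,y0,y1=roi
    m=np.zeros(I.shape[:2],np.uint8);m[y0:y1,x0:x1]=(h[...,1]>80)[y0:y1,x0:x1]
    ct=max(cv2.findContours(m,0,1)[0],key=cv2.contourArea);q=cv2.minAreaRect(ct)
    ap=cv2.approxPolyDP(ct,6,True).reshape(-1,2);P=onz(c,ap,14)
    print(n,"tray",ap.tolist(),P.round(0).tolist(),P.mean(0))
E
```

```text
scene green [287 202  27  19 210] [299.5 211.5]
scene grey [ 255  165  110   90 7417] [309.9 208. ]
scene wood [ 275  197   76   49 1326] [314.9 225.6]
side green [231 224  24  17 169] [241.4 231.4]
side grey [ 190  200  100   80 5217] [241.2 239. ]
side wood [ 200  221   65   51 1382] [228.8 247.4]
scene tray [[194, 176], [177, 213], [222, 223], [237, 185]] [[490.0, -208.0, 14.0], [628.0, -197.0, 14.0], [620.0, -69.0, 14.0], [482.0, -78.0, 14.0]] [ 555.17103013 -138.07123386   14.        ]
side tray [[241, 166], [232, 193], [270, 198], [276, 171]] [[617.0, -206.0, 14.0], [609.0, -59.0, 14.0], [477.0, -66.0, 14.0], [486.0, -210.0, 14.0]] [ 547.14977713 -135.32852224   14.        ]
```

View pics/crop0.png

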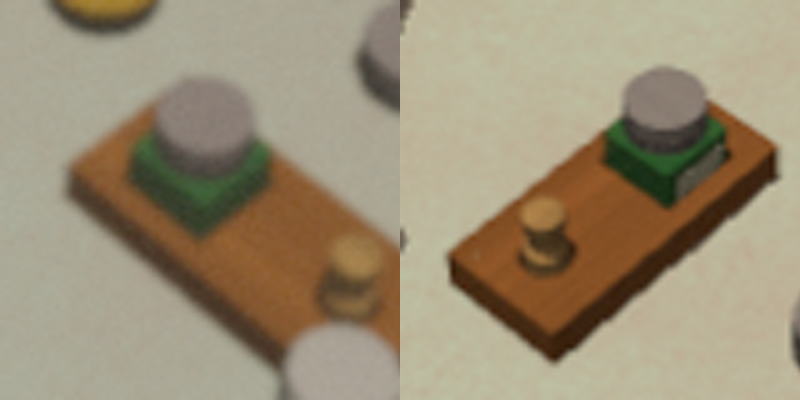

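The crop shows the flat grey lid with a ribbed lower edge on the green jar in the block. Its top centre is at scene (301,198) and side (243,221.6), so this is the right one.

```bash
python3 - <<'E'
from h import *
a=ctrl.calibration("scene");b=ctrl.calibration("side")
print(tri(a,(301,198),b,(243,221.6)),onz(a,[(301,198)],84),onz(b,[(243,221.6)],84))
P=onz(b,[(200,251.6),(221.4,267),(265.4,229.6)],30);print(P.round(0).tolist())
v=P[2]-P[1];w=P[1]-P[0];print("long",np.hypot(*v[:2]),np.arctan2(v[1],v[0]),"short",np.hypot(*w[:2]),np.arctan2(w[1],w[0]))
Q=onz(a,[(273.6,208.4),(292,194.4)],30);w=Q[1]-Q[0];print(Q.round(0).tolist(),np.hypot(*w[:2]),np.arctan2(w[1],w[0]))
c=ctrl.calibration("wrist");print("wristcam",np.round(c["R"],3).tolist(),(-np.array(c["R"]).T@c["t"]).round(0),np.round(c["mtx"],0).tolist())
E
```

```text
(array([521.93325741, 116.80463126,  77.21353148]), np.float64(2.387847840157484)) [[526.34587907 116.84460315  84.        ]] [[520.68901568 124.24544945  84.        ]]
[[628.0, 226.0, 30.0], [549.0, 265.0, 30.0], [458.0, 92.0, 30.0]]
long 195.5414856602225 -2.057113477915408 short 87.67580186907793 2.682101249240521
[[541.0, 49.0, 30.0], [478.0, 82.0, 30.0]] 70.95885886133765 2.6548239882853295
wristcam [[0.306, -0.952, -0.001], [-0.914, -0.294, 0.281], [-0.268, -0.085, -0.96]] [ 266. -597.  373.] [[271.0, 0.0, 255.0], [0.0, 271.0, 195.0], [0.0, 0.0, 1.0]]
```

>>> carry_out --deltas '[0,0,0,0.047,-0.03,0,-1,0,0,0,0.047,-0.03,0,-1,0,0,0,0.047,-0.03,0,-1,0,0,0,0.047,-0.03,0,-1,0,0,0,0.047,-0.03,0,-1,0,0,0,0.047,-0.03,0,-1,0,0,0,0.047,-0.03,0,-1,0,0,0,0.025,-0.049,0,-1,0,0,0,0.025,-0.049,0,-1,0,0,0,0.025,-0.049,0,-1,0,0,0,0.025,-0.049,0,-1,0,0,0,0.025,-0.049,0,-1]'

```text
clock: 1.6
eef_pos: [491.8, -45.5, 249.9]
tool_rot: [-3.142, 0.0, 0.31]
force: [0.6, 0.1, 0.3]
width: 84.9
gripper_force: 0.0
```

>>> carry_out --deltas '[0,0,0,0.025,-0.049,0,-1,0,0,0,0.025,-0.049,-0.0,-1,0,0,0,0.025,-0.049,0.0,-1,0,0,-10,0,0,0.007,-1,0,0,-10,0,0,0.007,-1,0,0,-10,0,0,0.007,-1,0,0,-10,0,0,0.007,-1,0,0,-10,0,0,0.007,-1,0,0,0,0,0,0.005,-1,0,0,0,0,0,0,-1]'

```text
clock: 2.85
eef_pos: [518.2, 115.3, 209.6]
tool_rot: [-3.141, 0.001, 1.179]
force: [1.0, -0.1, -0.3]
width: 85.1
gripper_force: 0.0
```

```bash
python3 - <<'E'
from h import *
c=ctrl.calibration("wrist");s=ctrl.read_state();I=ctrl.get_image("wrist")[:,:,::-1].copy();cv2.imwrite("pics/w1.png",I)
print(s["eef_pos"],s["tool_rot"],s["qpos"],s["clock"],s["force"])
p,_=cv2.projectPoints(np.array([[522,118,84.],[522,118,60]]),np.array(c["R"]),np.array(c["t"]),np.array(c["mtx"]),np.array(c["distortion"]));print(p.reshape(-1,2))
np.savez("w1",**{k:np.array(v) for k,v in c.items()})
E
```

```text
[518.15572633 115.3216659  209.55677723] [-3.14068281e+00  6.95366334e-04  1.17939032e+00] [-0.10116799  0.52073257 -0.25046724  1.88820791  0.18071978  0.75556537
 -0.84332437] 2.85 [ 0.97637276 -0.09109519 -0.32108585]
[[257.8510608  188.7819159 ]
 [257.64972769 182.76944022]]
```

View pics/w1.png

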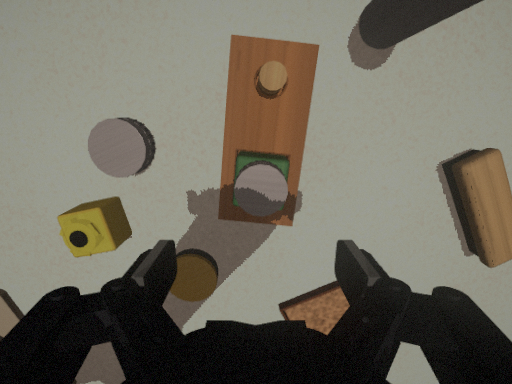

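The wrist view shows the lid top at about (261,190), on the green jar, with clear space around it. The large loose lid is at (120,147), the yellow jar at (90,228) and the tray at (325,310).

```bash
python3 - <<'E'
from h import *
c=dict(np.load("w1.npz"));I=cv2.imread("pics/w1.png");h=cv2.cvtColor(I,cv2.COLOR_BGR2HSV).astype(int)
print(h[190,250:285:6].tolist(),h[215:220,261].tolist(),h[158:166:2,261].tolist())
m=np.zeros(I.shape[:2],np.uint8);m[158:222,228:295]=((h[...,1]<60)&(h[...,2]>110))[158:222,228:295]
N,l,st,ce=cv2.connectedComponentsWithStats(m);i=l[190,261];print(st[i],ce[i])
ct=max(cv2.findContours((l==i).astype(np.uint8),0,1)[0],key=len);P=onz(c,ct.reshape(-1,2),84)
(x,y),r=cv2.minEnclosingCircle(P[:,:2].astype(np.float32));e=cv2.fitEllipse(ct);print((x,y),r,e,onz(c,[e[0],ce[i]],84))
# caddy yaw via long edges
P=onz(c,[(231,36),(220,217),(318,45),(292,225)],30);print(P.round(0).tolist())
for a,b in((1,0),(3,2),(0,2),(1,3)):
    v=P[b]-P[a];print(np.hypot(*v[:2]),np.arctan2(v[1],v[0]))
E
```

```text
[[15, 49, 73], [11, 34, 105], [9, 37, 130], [11, 38, 128], [12, 36, 128], [11, 34, 127]] [[6, 36, 71], [14, 89, 72], [11, 119, 71], [15, 142, 70], [12, 113, 72]] [[51, 104, 71], [43, 69, 67], [12, 53, 62], [12, 46, 112]]
[ 235  164   53   37 1247] [264.04490778 181.3159583 ]
(524.2450561523438, 115.72793579101562) 25.331043243408203 ((263.603271484375, 181.43350219726562), (30.894397735595703, 56.01750564575195), 106.92753601074219) [[529.75073887 122.59197562  84.        ]
 [530.17950813 122.53913507  84.        ]]
[[552.0, 262.0, 30.0], [462.0, 89.0, 30.0], [631.0, 221.0, 30.0], [538.0, 47.0, 30.0]]
195.3420844010314 1.0894185251180692
197.737784768834 1.0820913755909622
88.62795577053927 -0.4815204129845906
87.21222617993416 -0.5089351297321804
```

```bash
python3 - <<'E'
from h import *
c=dict(np.load("w1.npz"));I=cv2.imread("pics/w1.png");h=cv2.cvtColor(cv2.GaussianBlur(I,(3,3),0),cv2.COLOR_BGR2HSV).astype(int)
m=np.zeros(I.shape[:2],np.uint8);m[158:222,228:295]=((h[...,1]<66))[158:222,228:295]
m=cv2.morphologyEx(m,cv2.MORPH_OPEN,cv2.getStructuringElement(2,(9,9)))
N,l,st,ce=cv2.connectedComponentsWithStats(m);i=l[190,261];print(st[i],ce[i])
ct=max(cv2.findContours((l==i).astype(np.uint8),0,1)[0],key=len);P=onz(c,ct.reshape(-1,2),84)
(x,y),r=cv2.minEnclosingCircle(P[:,:2].astype(np.float32));e=cv2.fitEllipse(ct);print((x,y),r,e,onz(c,[e[0],ce[i]],84))
g=np.array([524.4,115.4]);s=ctrl.read_state();y=s["tool_rot"][2];d=g-s["eef_pos"][:2]
print("dx,dy",d@[np.cos(y),np.sin(y)],d@[np.sin(y),-np.cos(y)])
E
```

```text
[ 234  161   54   55 2336] [260.31035959 187.98159247]
(524.9154663085938, 117.11006164550781) 27.17915153503418 ((260.30108642578125, 187.9824676513672), (53.010894775390625, 54.31316375732422), 168.54490661621094) [[524.45553702 117.84228976  84.        ]
 [524.46402729 117.83973003  84.        ]]
dx,dy 2.233141884511837 5.569419580414931
```

>>> carry_out --deltas '[0,0,0,0.004,0.005,0.03,-1,0,0,0,0,0,0.025,-1,0,0,0,0,0,0,-1]'

```text
clock: 3.28
eef_pos: [523.5, 117.1, 153.9]
tool_rot: [-3.139, 0.002, 1.182]
force: [-0.7, -1.0, 0.4]
width: 85.2
gripper_force: 0.0
```

```bash
python3 - <<'E'
from h import *
c=ctrl.calibration("wrist");s=ctrl.read_state();I=ctrl.get_image("wrist")[:,:,::-1].copy()
p,_=cv2.projectPoints(np.array([[524.5,116.8,84.]]),np.array(c["R"]),np.array(c["t"]),np.array(c["mtx"]),np.array(c["distortion"]));u=p.ravel().round().astype(int);print(u)
h=cv2.cvtColor(cv2.GaussianBlur(I,(3,3),0),cv2.COLOR_BGR2HSV).astype(int)
m=np.zeros(I.shape[:2],np.uint8);x0,y0=u-50;x1,y1=u+50;m[y0:y1,x0:x1]=(h[...,1]<66)[y0:y1,x0:x1]
m=cv2.morphologyEx(m,cv2.MORPH_OPEN,cv2.getStructuringElement(2,(13,13)))
N,l,st,ce=cv2.connectedComponentsWithStats(m);i=l[u[1],u[0]];print(st[i],ce[i])
ct=max(cv2.findContours((l==i).astype(np.uint8),0,1)[0],key=len);e=cv2.fitEllipse(cv2.convexHull(ct));print(e,onz(c,[e[0]],84))
o=I[y0-20:y1+20,x0-20:x1+20].copy();cv2.drawContours(o,[ct-[x0-20,y0-20]],-1,(0,0,255),1);cv2.imwrite("pics/w2.png",cv2.resize(o,None,fx=3,fy=3))
print(s["eef_pos"],s["tool_rot"])
E
```

```text
[257 213]
[ 224  175   66   70 3666] [256.48090562 210.34097109]
((256.4893798828125, 210.3297576904297), (67.17460632324219, 69.55139923095703), 2.860644817352295) [[525.0553546 118.571022   84.       ]]
[523.5287289  117.11447386 153.86602887] [-3.13904956e+00  2.30690296e-03  1.18150796e+00]
```

View pics/w2.png

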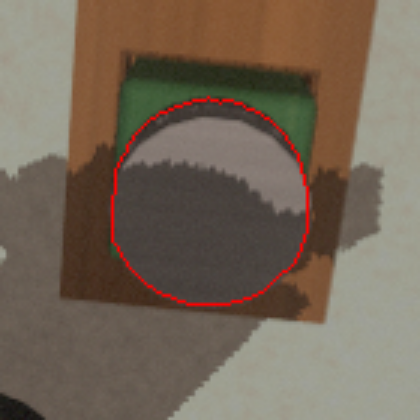

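The red outline takes in a dark strip of the rim at the top, so I shift the centre about 3 px down the picture. The lid's columns are sound. The closing line is off by about 1 mm and the other axis is about right.

>>> carry_out --deltas '[0,0,0,0,0.001,0.03,-1,0,0,0,0,0,0.025,-1,0,0,0,0,0,0.018,-1,0,0,0,0,0,0,-1]'

```text
clock: 3.82
eef_pos: [525.6, 117.0, 82.3]
tool_rot: [-3.141, 0.0, 1.182]
force: [-0.3, -0.4, -0.2]
width: 85.6
gripper_force: 0.0
```

>>> carry_out --deltas '[0,0,0,0,0,0,1,0,0,0,0,0,0,1,0,0,0,0,0,0,1,0,0,0,0,0,0,1,0,0,0,0,0,0,1,0,0,0,0,0,0,1]'

```text
clock: 4.58
eef_pos: [525.5, 117.6, 83.4]
tool_rot: [3.141, -0.001, 1.183]
force: [-3.0, -0.0, 7.0]
width: 49.9
gripper_force: 61.0
```

>>> carry_out --deltas '[0,0,-10,0,0,0,1,0,0,-10,0,0,0,1,0,0,0,0,0,0,1]'

```text
clock: 4.95
eef_pos: [525.0, 118.0, 84.4]
tool_rot: [3.141, -0.001, 1.534]
force: [-7.3, 2.0, 16.9]
width: 50.0
gripper_force: 62.4
```

```bash
python3 - <<'E'
from h import *
s=ctrl.read_state()
for k in("eef_pos","tool_rot","force","torque","width","gripper_force"):print(k,np.round(s[k],2))
E
```

```text
eef_pos [524.99 117.95  84.43]
tool_rot [ 3.14 -0.    1.53]
force [-7.33  1.96 16.91]
torque [0.23 1.27 0.15]
width 50.01
gripper_force 62.43
```

It popped up: z force rose and the torque is low. I'll ease upwards 2 mm and turn on.

>>> carry_out --deltas '[0,0,-10,0,0,-0.001,1,0,0,-10,0,0,-0.001,1,0,0,-10,0,0,0,1,0,0,-10,0,0,0,1,0,0,-8,0,0,0,1,0,0,0,0,0,0,1]'

```text
clock: 5.7
eef_pos: [524.0, 117.5, 84.8]
tool_rot: [-3.14, -0.002, 2.371]
force: [-5.3, 1.5, 6.8]
width: 50.0
gripper_force: 62.6
```

```bash
python3 - <<'E'
from h import *
s=ctrl.read_state()
for k in("eef_pos","tool_rot","force","torque","width","gripper_force","qpos"):print(k,np.round(s[k],2))
E
```

```text
eef_pos [524.02 117.46  84.82]
tool_rot [-3.14 -0.    2.37]
force [-5.26  1.46  6.81]
torque [0.3  1.04 0.08]
width 50.04
gripper_force 62.65
qpos [ 0.05  0.76 -0.5   1.96  0.64  0.59 -0.08]
```

>>> carry_out --deltas '[0,0,0,0,0,-0.001,1,0,0,0,0,0,-0.001,1,0,0,0,0,0,-0.001,1,0,0,0,0,0,0,1]'

```text
clock: 6.2
eef_pos: [525.8, 116.9, 87.0]
tool_rot: [3.141, 0.0, 2.369]
force: [-1.6, 1.1, -1.9]
width: 49.7
gripper_force: 62.5
```

>>> carry_out --deltas '[0,0,0,0,0,-0.001,1,0,0,0,0,0,-0.001,1,0,0,0,0,0,0,1]'

```text
clock: 6.58
eef_pos: [525.7, 116.9, 89.1]
tool_rot: [3.142, 0.0, 2.369]
force: [-0.7, 0.6, -1.8]
width: 50.1
gripper_force: 62.5
```

```bash
python3 - <<'E'
from h import *
for i in range(3):
    s=ctrl.read_state();print(s["eef_pos"],s["force"],s["torque"]);ctrl.get_image("side")
E
```

```text
[525.6983365  116.8647885   89.13307199] [-0.71172777  0.58947784 -1.84351283] [ 0.19901287  0.23904169 -0.05401299]
[525.67642403 116.85969359  89.08173455] [-2.16166228 -0.0583005  -1.50126749] [ 0.08559745  0.22581655 -0.06400968]
[525.63149127 116.85812786  89.06649555] [-1.2180389   0.25106785 -3.0534754 ] [ 0.10268262  0.28721274 -0.00539496]
```

```bash
python3 - <<'E'
from h import *
F=[]
for i in range(16):
    I=ctrl.get_image("side");F.append(ctrl.read_state()["force"])
F=np.array(F);print(F.mean(0),F.std(0)/4)
S=ctrl.get_image("scene")
cv2.imwrite("pics/lift1.png",np.hstack([cv2.resize(I[180:270,190:290,::-1],(400,360),interpolation=2),cv2.resize(S[165:255,255:355,::-1],(400,360),interpolation=2)]))
E
```

```text
[-0.90320699  0.14917469 -2.01583143] [0.10874819 0.14779822 0.10096486]
```

View pics/lift1.png

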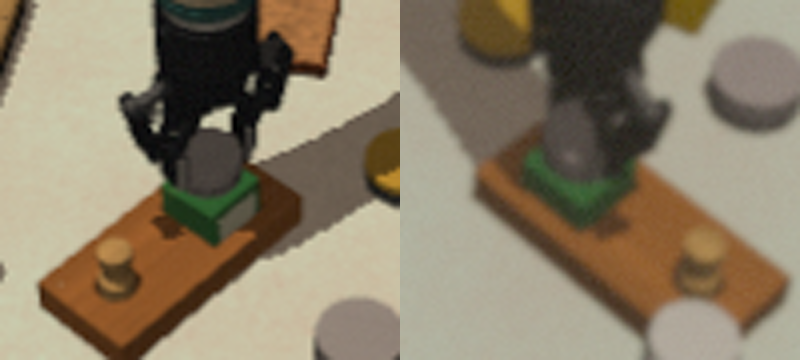

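The jar's front edge in the side view is about 7.7 px tall, against 7.4 px before, so the jar is seated. The force of -2 N lies between the two cases, so I lift 2 mm more and compare.

>>> carry_out --deltas '[0,0,0,0,0,-0.001,1,0,0,0,0,0,-0.001,1,0,0,0,0,0,0,1]'

```text
clock: 7.95
eef_pos: [525.6, 117.0, 91.1]
tool_rot: [3.141, 0.0, 2.369]
force: [-1.6, 0.8, -1.0]
width: 49.7
gripper_force: 62.5
```

```bash
python3 - <<'E'
from h import *
F=[]
for i in range(10):
    I=ctrl.get_image("side")[:,:,::-1].copy();F.append(ctrl.read_state()["force"])
print(np.mean(F,0),ctrl.read_state()["eef_pos"])
for J,n in((cv2.imread("pics/side0.png"),"before"),(I,"now")):
    h=cv2.cvtColor(J,cv2.COLOR_BGR2HSV).astype(int);m=np.zeros(h.shape[:2],np.uint8);m[200:280,190:290]=((h[...,0]>35)&(h[...,0]<95)&(h[...,1]>70))[200:280,190:290]
    ys,xs=np.nonzero(m);print(n,xs.min(),xs.max(),ys.min(),ys.max(),[int(ys[xs==x].max()) for x in range(231,245)],[int(ys[xs==x].min()) for x in range(231,245) if (xs==x).any()])
E
```

```text
[-1.20824511  0.42388243 -1.51973334] [525.49798255 117.04960242  91.01770053]
before 231 254 224 240 [226, 232, 233, 234, 235, 235, 236, 237, 237, 238, 239, 240, 240, 239] [226, 225, 224, 224, 226, 228, 229, 230, 230, 230, 231, 231, 231, 231]
now 230 254 218 240 [232, 233, 233, 234, 235, 235, 236, 237, 237, 238, 239, 240, 240, 240] [225, 225, 225, 226, 227, 227, 228, 228, 229, 229, 229, 229, 229, 229]
```

Jar edges are unchanged and the force is falling, so the lid is free. I lift it clear and carry it to the tray.

>>> carry_out --deltas '[0,0,0,0,0,-0.003,1,0,0,0,0,0,-0.003,1,0,0,0,0,0,-0.004,1,0,0,0,0,0,-0.01,1,0,0,0,0,0,-0.02,1,0,0,0,0,0,-0.02,1]'

```text
clock: 9.2
eef_pos: [525.7, 117.0, 152.2]
tool_rot: [3.141, 0.0, 2.369]
force: [-0.2, 0.3, -0.5]
width: 50.0
gripper_force: 62.6
```

>>> carry_out --deltas '[0,0,0,-0.016,-0.014,0,1,0,0,0,-0.03,-0.025,0,1,0,0,0,-0.03,-0.025,0,1,0,0,0,-0.03,-0.025,0,1,0,0,0,-0.03,-0.025,0,1,0,0,0,-0.03,-0.025,0,1,0,0,0,-0.019,-0.016,0,1,0,0,0,-0.01,-0.009,0,1,0,0,0,0,0,0,1]'

```text
clock: 10.32
eef_pos: [550.8, -137.1, 151.3]
tool_rot: [3.141, 0.0, 2.368]
force: [0.2, 0.3, -0.2]
width: 50.1
gripper_force: 62.6
```

```bash
python3 - <<'E'
from h import *
s=ctrl.read_state();print(s["eef_pos"],s["force"],s["width"])
S=ctrl.get_image("scene");W=ctrl.get_image("wrist")
cv2.imwrite("pics/t1.png",np.hstack([cv2.resize(S[140:260,170:330,::-1],(400,300),interpolation=2),cv2.resize(W[:,:,::-1],(400,300))]))
E
```

```text
[ 550.78116663 -137.12307689  151.26406624] [ 0.15065857  0.26881454 -0.23845297] 50.13808284805998
```

View pics/t1.png

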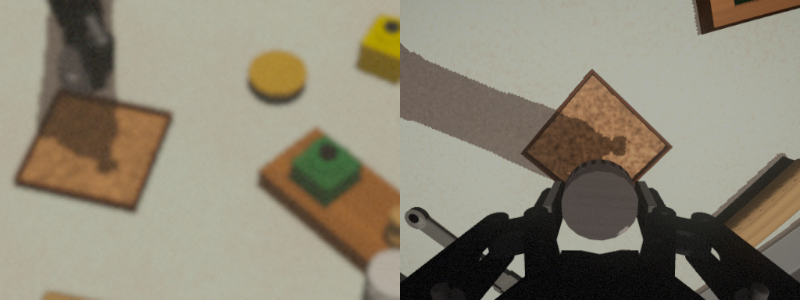

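The lid is held level, and the jar without its lid stays in the block. The tray is below the lid, so I lower it.

>>> carry_out --deltas '[0,0,0,0,0,0.025,1,0,0,0,0,0,0.03,1,0,0,0,0,0,0.03,1,0,0,0,0,0,0.02,1,0,0,0,0,0,0.01,1,0,0,0,0,0,0.004,1,0,0,0,0,0,0,1]'

```text
clock: 11.3
eef_pos: [551.2, -136.5, 32.5]
tool_rot: [3.141, 0.001, 2.369]
force: [0.3, -0.2, -0.6]
width: 49.9
gripper_force: 62.6
```

>>> carry_out --deltas '[0,0,0,0,0,0.001,1,0,0,0,0,0,0.001,1,0,0,0,0,0,0.001,1,0,0,0,0,0,0,1]'

```text
clock: 11.8
eef_pos: [550.8, -136.6, 29.0]
tool_rot: [-3.142, 0.0, 2.369]
force: [-0.2, -0.0, -0.9]
width: 50.0
gripper_force: 62.6
```

>>> carry_out --deltas '[0,0,0,0,0,0.001,1,0,0,0,0,0,0.001,1,0,0,0,0,0,0,1]'

```text
clock: 12.18
eef_pos: [550.8, -136.6, 27.0]
tool_rot: [-3.142, -0.0, 2.369]
force: [1.1, 0.6, -0.7]
width: 50.0
gripper_force: 62.7
```

>>> carry_out --deltas '[0,0,0,0,0,0.001,1,0,0,0,0,0,0,1]'

```text
clock: 12.42
eef_pos: [550.8, -136.6, 26.8]
tool_rot: [-3.141, 0.001, 2.369]
force: [-2.1, -1.0, 7.7]
width: 49.7
gripper_force: 63.4
```

>>> carry_out --deltas '[0,0,0,0,0,0,-0.2,0,0,0,0,0,0,-0.4,0,0,0,0,0,0,-0.7,0,0,0,0,0,0,-1,0,0,0,0,0,0,-1,0,0,0,0,0,-0.005,-1,0,0,0,0,0,-0.02,-1,0,0,0,0,0,-0.04,-1,0,0,0,0,0,-0.05,-1,0,0,0,0,0,-0.05,-1,0,0,0,0,0,0,-1]'

```text
clock: 13.8
eef_pos: [553.6, -136.5, 196.4]
tool_rot: [3.136, 0.008, 2.369]
force: [0.4, -0.3, 0.1]
width: 85.5
gripper_force: 0.0
```

```bash
python3 - <<'E'
from h import *
s=ctrl.read_state();print(s["eef_pos"],s["force"],s["width"])
S=ctrl.get_image("side");W=ctrl.get_image("wrist")
cv2.imwrite("pics/t2.png",np.hstack([cv2.resize(S[130:280,170:330,::-1],(400,375),interpolation=2),cv2.resize(W[:,:,::-1],(400,375))]))
E
```

```text
[ 553.59603352 -136.46218295  196.36406147] [ 0.35741879 -0.33777452  0.05070774] 85.4887690295015
```

View pics/t2.png

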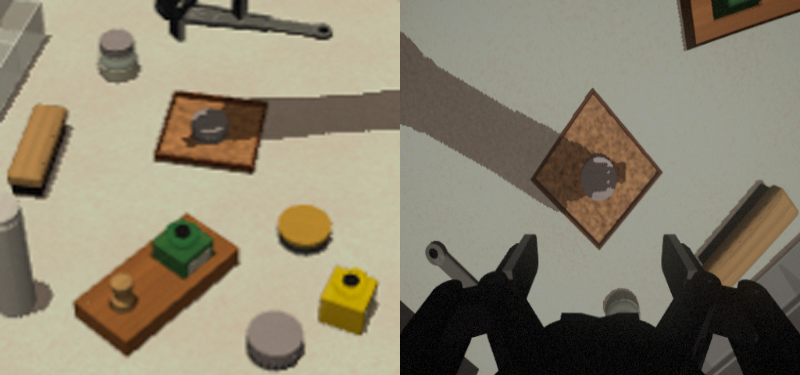

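The lid lies flat and upright in the middle of the tray, at wrist crop (600,178). The jar is still seated in the block, everything else is where it was, and the robot is clear.

```bash
python3 -c "
from cell import ctrl
print(ctrl.finish_job())"
```

```text
the job is handed in; nothing more can be done
None
```

The lid was broken loose, turned about 1.19 rad, lifted off and set right way up in the tray, with the jar still in its block; I handed the job in at about 14 s on the robot's clock, and no verdict came back.

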